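# Set the roller mixer's speed lever

### The job

Start the roller mixer at the speed marked in green: guide the red-knobbed speed lever out of its off slot, through the zigzag gate and fully home to the closed end of the slot with the green tab, then let go of it. Mind the guard rail over the gate, and leave the bottle on the rollers and everything else standing or lying where it is.

Things in the scene. Friction and masses are not known exactly. Their poses are not given: they have to be found in the camera images.
- mixer: white bench-top roller mixer, fixed, 275 x 340 mm, deck 121 mm high (71 mm at the rear, under the rollers). Origin on the table under the middle of the lever's gate; x points away from the operator (green stripe on the front face) to the two black rollers at the rear, y left, z up. On the deck an aluminium gate plate (x -60 to 64, y -70 to 70 mm, top at height 129 mm, 8 mm thick) with a black zigzag channel 18 mm wide.
- gate_mid (a point): middle of the gate, at half the plate's thickness (mixer 0, 0, 125 mm). Centre line of the channel, (x, y) in mm in the mixer's frame: off slot (-26,-36), corner 1 (0,-36), corner 2 (0,0). There it forks: straight on to the middle slot's closed end (26,0); or back to corner 3 (-26,0), corner 4 (-26,36) and the last slot's closed end (26,36). No other way.
- knob (a point): centre of the red ball knob, 36 mm diameter, on the lever: a steel rod of 10 mm diameter on a two-way pivot at (0, 0, 5 mm) in the mixer's frame, ball centre 190 mm from the pivot; the ball moves 1.5 times as far as the rod does in the gate. It stays where it is left (1 to 2 N at the ball moves it). Play 4 mm to each side in the channel. Starts in the off slot.
- stem (a point): point on the axis of the lever's rod at the level of the gate plate: tells where in the channel the rod stands
- guard_mid (a point): middle of the stainless guard rail, a fixed bar of 10 mm diameter across the mixer (along its y, posts at y = -160 and 160 mm) at x = 48 mm, height 300 mm. Over the ends of the middle and last slots: an upright gripper holding the knob there would hit it; one leaning back to the operator (35 to 40 degrees from vertical) passes below.
- green_tab: flat green plastic tab, 26 x 26 x 7 mm, fixed on the gate plate just behind the closed end of one slot (middle or last): this slot is wanted. Origin at the centre of its underside.
- green_slot (a point): where the rod stands (axis, at the level of the gate plate) when fully home in the slot with the green tab: 24 mm in front (mixer's -x) of the green tab's centre
- blue_tab: the same tab in blue, behind the closed end of the other slot (not wanted)
- knob_at_off (a point): place of the ball knob's centre when the lever stands in the middle of the off slot's end. Off: front right of the gate seen from the operator's side
- knob_at_corner1 (a point): the ball knob's centre with the rod at the first corner (mixer x 0, y -36 mm in the gate)
- knob_at_corner2 (a point): the ball knob's centre with the rod at the second corner, where the channel forks (0, 0)
- knob_at_corner3 (a point): the ball knob's centre with the rod at the third corner (-26, 0)
- knob_at_corner4 (a point): the ball knob's centre with the rod at the fourth corner (-26, 36)
- knob_at_middle (a point): the ball knob's centre with the rod fully home in the middle slot (26, 0)
- knob_at_last (a point): the ball knob's centre with the rod fully home in the last slot (26, 36)
- drug_bottle: brown glass bottle, 64 mm diameter, 160 mm long, lying loose across the mixer's rollers, top at about 166 mm; origin on its axis. Leave alone.
- pill_jar: small jar, 34 mm diameter, 45 mm high, loose on the mixer's deck beside the gate on the off slot's side; origin under its foot. Leave alone.
- saline: clear bottle with blue cap, 72 mm diameter, 170 mm high, standing left on the table. Leave alone.
- carton: white and green carton, 75 x 150 x 50 mm, right on the table. Leave alone.
- dish: steel bowl, 130 mm diameter, 40 mm high, right on the table. Leave alone.
- syringe: plastic syringe lying on the table, 150 mm long, left of the mixer. Leave alone.
- beaker: white plastic cup, 70 mm diameter, 85 mm high, left on the table. Leave alone.

How it is judged:
By the outcome, as a careful person would: the job done as asked, in the order asked, and still so for the second after the job is handed in, with the robot touching nothing.
It also fails if it takes over 38 s, if anything falls off the work surface, if the arm or the gripper's body presses on something with over 40 N, if the wrist force passes 120 N, or if a joint passes its speed limit or range.

### The arm

A 6-joint arm with a two-finger parallel gripper is mounted at the origin on the work surface. World frame = base frame: x ahead of the robot, y to its left, z up, the work surface at z = 0. Lengths are in m, angles in degrees, forces in N, time in s.
With the tool pointing down it reaches from about 0.325 to 1 m from the base axis. Payload 5.1 kg.
Tool frame: the origin (TCP) lies between the finger pads; the fingertips stand ctrl.nose_length ahead of it and the grasp point (between the pads) is the TCP (ctrl.nose_length is the distance from the TCP to the fingertips, in m); z points along the fingers, y is the line along which they close (so a half turn about z gives the same grasp; the last joint's range is limited). The gripper opens to 85 mm and grips with 20 to 120 N. Pads are 22 mm wide; open, the fingers measure 114 mm over their backs; the gripper's body (76 mm by 85 mm) begins 54 mm behind the grasp point. The pads swing forward as they close: fully open they stand 13 mm farther back than shut.
Start: joints at [64.595, 7.093, 94.555, -0, 78.352, -4.733], TCP at [0.229, 0.608, 0.226] pointing down, gripper open.
Joint ranges: [-149.61, 149.61], [-58.7, 133.49], [1.44, 155.28], [-77.14, 257.14], [18.33, 153.61], [-166.67, 166.67]. Speed limits (degrees/s): [147.25, 147.25, 180, 180, 180, 180].

### API

Orientations are given as a 3x3 rotation matrix whose columns are the frame's x, y, z axes.
In Python, from plant import ctrl gives the robot as it stands.
- The arm moves only by the tool servo_tool, never from a script. Its argument "deltas" is a list of rows, each an object of numbers: "dx", "dy", "dz": the shift along the tool's x, y, z scaled (see below); "wx", "wy", "wz": the turn, a rotation vector about the tool's x, y, z scaled (see below). In form: [{"dx": .., "dy": .., "dz": .., "wx": .., "wy": .., "wz": ..}, ...]. A call has exactly 8 rows; each row shifts and turns the commanded pose from where the row before left it, along the tool's axes as they then stand; what a row does not reach is not made up. The controller multiplies each number of a shift by 100 cm and each number of a turn by 0.1 rad. A row lasts 1/12 s, in which the tool goes at most 41.7 mm and 7.16 degrees, less where a joint would pass 70% of its speed; a pose out of reach is approached as far as the arm can. A call with a number of a shift or a turn outside -1 to 1 is refused whole. A call with a gripper value outside its range is refused whole. "claw" is the closure, from -1 (fully open) to 1 (shut), set as the call begins (left out, the last holds). The fingers move at their own pace and stop on an object; the grip force is fixed at half the most. Time passes only in rows, so rows that do not move let the fingers close, or fill a call up. It gives the time, the measured TCP pose, the force, the opening and the grip force at its end, in the units of the state.
- ctrl.get_state(): the state, without advancing time (a new reading comes with each control period).
- ctrl.camera(name): name is "scene" or "top" or "wrist"; returns the picture (420x560x3 uint8, red, green, blue); there is no depth.
- ctrl.get_calibration(name): a dict with "fx", "fy", "cx", "cy" (pixels), "R" (3x3) and "t" (3): a world point X has camera coordinates R X + t; the wrist camera has in their place "hand_eye" (4x4, takes a point from camera to tool coordinates, whose origin is the TCP and whose axes are the flange's). Camera axes: x right, y down, z forward; pixel columns grow to the right and rows downward; lengths in m; the calibration is good to about 2 mm. A picture is of the moment at which its call begins: read the wrist's pose just before it. get_calibration takes no time and is no camera call.
- ctrl.finish_job(): hands the job in; it is judged then, once.
The state is a dict: "clock": time; "q": joint angles; "dq": joint speeds; "tau": joint torques, N m; "eef_pos": TCP position; "tcp_rot": TCP orientation; "ft_force": force on the tool from outside, world axes, zero at the start; "wrist_torque": the same for the moment, N m; "width": opening from 0.0 (shut) to 1.0 (fully open); "finger_force": force on a finger pad.
Only numpy, scipy, OpenCV 4.12 (cv2) and the standard library are available. Lean on these libraries where they do the work, as an engineer would, in place of code of your own. Each camera call takes 0.05 s, during which the arm holds its last target. There are 200 camera calls.

## Working session

There is one attempt and no reset: what is moved stays moved. The work goes in short steps, Python scripts to look and compute and a tool call to move; the robot and the scene stay as the last step left them, time stands still between calls to the robot, and variables do not carry over. Pictures are saved under pics/ and viewed, at most 10 in all, crops included, and the job is handed in when it is done.

Besides the shell and the picture viewer there is one more tool, called after "Request:" as name(argument=value, ...), one argument or row to a line, values as JSON. servo_tool: Moves the arm, as the interface text tells. Its arguments: {"type":"object","properties":{"deltas":{"type":"array","items":{"type":"object","properties":{"dx":{"type":"number"},"dy":{"type":"number"},"dz":{"type":"number"},"wx":{"type":"number"},"wy":{"type":"number"},"wz":{"type":"number"}}}},"claw":{"type":"number"}},"required":["deltas"]}

```bash
ls; mkdir -p pics
python3 - <<'E'
from plant import ctrl
import cv2,numpy as np
s=ctrl.get_state();print(s['clock'],s['eef_pos'],s['tcp_rot'],s['width'],ctrl.nose_length)
for n in('scene','top'):
    im=ctrl.camera(n);cv2.imwrite(f'pics/{n}0.png',im[:,:,::-1]);print(n,ctrl.get_calibration(n))
print(ctrl.get_calibration('wrist'))
E
```

```text
pics
0.0 [0.22922902 0.60756931 0.22504689] [[-9.35614863e-01  3.53021288e-01 -8.93059883e-04]
 [ 3.53022377e-01  9.35612985e-01 -1.88250589e-03]
 [ 1.70993768e-04 -2.07657061e-03 -9.99997829e-01]] 1.0015079915386365 0.019
scene {'fx': 400.9685225197605, 'fy': 400.9685225197605, 'cx': 273.9559274362914, 'cy': 210.9773223428345, 'R': array([[-0.23890061,  0.9709075 ,  0.01628266],
       [ 0.65725237,  0.17402085, -0.73330489],
       [-0.71480474, -0.16448517, -0.67970494]]), 't': array([ 0.14692658, -0.26612915,  1.978884  ])}
top {'fx': 426.04195632506656, 'fy': 426.04195632506656, 'cx': 278.7208492841181, 'cy': 198.74664537963434, 'R': array([[ 0.00301142, -0.99999007, -0.0032854 ],
       [-0.98714829, -0.00244777, -0.15978816],
       [ 0.15977853,  0.00372436, -0.98714586]]), 't': array([0.01723821, 0.60870548, 1.32759551])}
{'fx': 305.8476314457271, 'fy': 305.8476314457271, 'cx': 279.96018318483556, 'cy': 215.0385126163533, 'hand_eye': array([[ 1.91221639e-04, -9.47628221e-01, -3.19375512e-01,
         8.15944773e-02],
       [ 9.99999981e-01,  1.71436563e-04,  9.00617294e-05,
         1.47031045e-04],
       [-3.05923966e-05, -3.19375523e-01,  9.47628236e-01,
        -1.46775604e-01],
       [ 0.00000000e+00,  0.00000000e+00,  0.00000000e+00,
         1.00000000e+00]])}
```

View pics/scene0.png

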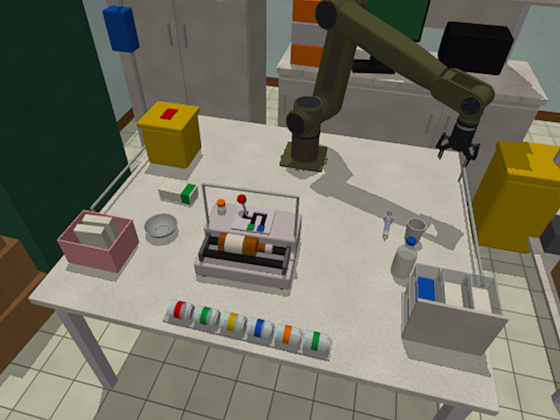

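View pics/top0.png

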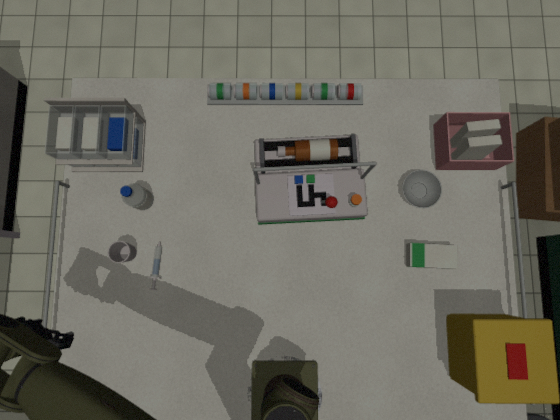

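The scene picture shows the red knob at about (241,199). In the top view the blue tab is at (299,180), the green tab at (311,179) and the ball at (331,202). Green is therefore on the middle slot. Next I'll get positions.

```bash
cat > h.py <<'E'
import numpy as np,cv2
from plant import ctrl
def cam(n,s=None):
    c=ctrl.get_calibration(n);K=np.array([[c['fx'],0,c['cx']],[0,c['fy'],c['cy']],[0,0,1]])
    if n=='wrist':
        T=np.eye(4);T[:3,:3]=s['tcp_rot'];T[:3,3]=s['eef_pos'];M=T@c['hand_eye']
        return K,M[:3,:3],M[:3,3]
    return K,c['R'].T,-c['R'].T@c['t']
def ray(C,uv):
    K,R,o=C;d=R@np.linalg.solve(K,[uv[0],uv[1],1]);return o,d/np.linalg.norm(d)
def onz(C,uv,z):
    o,d=ray(C,uv);return o+d*(z-o[2])/d[2]
def two(C1,p1,C2,p2):
    o1,d1=ray(C1,p1);o2,d2=ray(C2,p2)
    t=np.linalg.lstsq(np.c_[d1,-d2],o2-o1,rcond=None)[0]
    a,b=o1+t[0]*d1,o2+t[1]*d2;return (a+b)/2,np.linalg.norm(a-b)
def proj(C,X):
    K,R,o=C;p=K@(R.T@(np.asarray(X)-o));return p[:2]/p[2]
def mask(im,col):
    h=cv2.cvtColor(im,cv2.COLOR_RGB2HSV).astype(int);H,S,V=h[...,0],h[...,1],h[...,2]
    m={'red':((H<6)|(H>174))&(S>150)&(V>60),'green':(H>45)&(H<85)&(S>120)&(V>40),'blue':(H>100)&(H<125)&(S>140)&(V>50)}[col]
    return m.astype(np.uint8)
def blobs(im,col,a=15):
    n,l,st,ce=cv2.connectedComponentsWithStats(mask(im,col));return [(ce[i].round(1).tolist(),st[i].tolist()) for i in range(1,n) if st[i,4]>=a]
def rgb(f):return cv2.imread(f)[:,:,::-1].copy()
E
python3 - <<'E'
from h import *
T=rgb('pics/top0.png');S=rgb('pics/scene0.png')
for c in('red','green','blue'):
    print(c,'T',[b for b in blobs(T,c,8) if 250<b[0][0]<370 and 150<b[0][1]<230],'S',[b for b in blobs(S,c,8) if 190<b[0][0]<310 and 180<b[0][1]<290])
h=cv2.cvtColor(T,cv2.COLOR_RGB2HSV)
m=mask(T,'green');m[:205]=0;m[235:]=0;m[:,:240]=0;m[:,380:]=0
ys,xs=np.where(m);print(np.polyfit(xs,ys,1),xs.min(),xs.max(),ys.min(),ys.max())
cv2.imwrite('pics/topc.png',cv2.resize(T[130:230,240:380],None,fx=5.5,fy=5.5,interpolation=cv2.INTER_CUBIC)[:,:,::-1])
E
```

```text
red T [([331.0, 201.8], [326, 197, 11, 11, 99])] S [([241.4, 198.7], [238, 195, 8, 9, 59])]
green T [([310.1, 178.6], [307, 175, 7, 8, 55]), ([306.5, 221.0], [303, 221, 8, 1, 8]), ([325.5, 220.0], [322, 220, 8, 1, 8])] S [([250.6, 226.4], [247, 224, 8, 6, 35])]
blue T [([298.2, 179.3], [295, 176, 8, 8, 55])] S [([260.4, 227.8], [257, 225, 7, 6, 36])]
[-5.14276475e-02  2.36687617e+02] 259 363 218 223
```

View pics/topc.png

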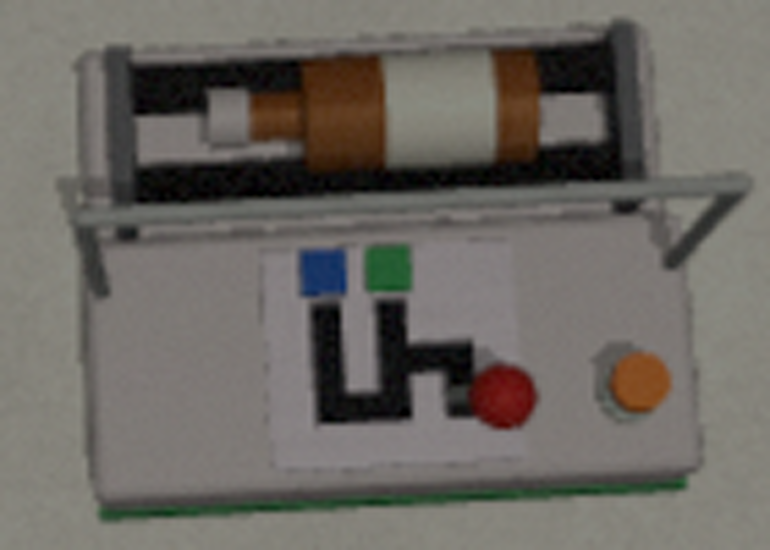

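The crop confirms the fork: the green tab sits behind the middle slot, the blue one behind the last slot, and the lever is in the off slot beside the jar. Next I'll work out the mixer pose and the move targets.

```bash
cat >> h.py <<'E'
def knob(x,y):
    v=np.array([x,y,120.]);return (v/np.linalg.norm(v)*190+[0,0,5])/1000
def W(g,psi,p):
    c,s=np.cos(psi),np.sin(psi);return np.array([g[0],g[1],0])+np.array([[c,-s,0],[s,c,0],[0,0,1]])@p
E
python3 - <<'E'
from h import *
T=cam('top');S=cam('scene')
g=onz(T,(310.1,178.6),.136);b=onz(T,(298.2,179.3),.136)
gs=onz(S,(250.6,226.4),.134)
ball,e=two(T,(331,201.8),S,(241.4,198.7));print('ball',ball,e,'tabs',g,b,gs)
f=lambda u,z:onz(T,u,z)
x0,x1=265,360;p=[f((x,-.0514276*x+236.69),.11) for x in(x0,x1)];d=p[0]-p[1];print('stripe yaw',np.degrees(np.arctan2(-d[0],d[1])))
# rail ends in crop px
r=[f((240+u/5.5,130+v/5.5),.3) for u,v in((90,216),(735,184))];d=r[0]-r[1];psi=np.arctan2(-d[0],d[1]);print('rail',r,np.degrees(psi))
psi=np.radians(2.9)
o=np.array([g[:2]-W([0,0],psi,[.05,0,0])[:2], b[:2]-W([0,0],psi,[.05,.036,0])[:2], ball[:2]-W([0,0],psi,knob(-26,-36))[:2]]);print(o,knob(-26,-36))
jar=f((240+640/5.5,130+381/5.5),.166);print('jar',jar)
G=o.mean(0)
for k in((-26,-36),(0,-36),(0,0),(26,0)):print(k,W(G,psi,knob(*k)))
E
```

```text
ball [ 0.57821945 -0.13393365  0.18450706] 0.0009601901699842863 tabs [ 0.65698693 -0.07683434  0.136     ] [ 0.65472609 -0.0405745   0.136     ] [ 0.65855973 -0.07731012  0.134     ]
stripe yaw 3.1084941375871415
rail [array([0.64743242, 0.07777377, 0.3       ]), array([ 0.66403719, -0.23498364,  0.3       ])] 3.0390667246715926
[[ 0.60705096 -0.07936399]
 [ 0.60661147 -0.07905804]
 [ 0.61407334 -0.07859174]] [-0.03860789 -0.05345708  0.18319027]
jar [ 0.58870995 -0.21061622  0.166     ]
(-26, -36) [ 0.57339136 -0.1343465   0.18319027]
(0, -36) [ 0.61200743 -0.13353077  0.18698699]
(0, 0) [ 0.60924526 -0.07900459  0.195     ]
(26, 0) [ 0.64942687 -0.07696908  0.1906914 ]
```

Request:
servo_tool(
  deltas=[
    {"dx":-0.026,"dy":-0.03,"dz":-0.006},
    {"dx":-0.026,"dy":-0.03,"dz":-0.006},
    {"dx":-0.026,"dy":-0.03,"dz":-0.006},
    {"dx":-0.026,"dy":-0.03,"dz":-0.006},
    {"dx":-0.026,"dy":-0.03,"dz":-0.006},
    {"dx":-0.026,"dy":-0.03,"dz":-0.006},
    {"dx":-0.026,"dy":-0.03,"dz":-0.006},
    {"dx":-0.026,"dy":-0.03,"dz":-0.006},
  ],
  claw=-0.4,
)

```text
invalid input at $.deltas[0]: expected keys dx, dy, dz, wx, wy, wz
```

Request:
servo_tool(
  deltas=[
    {"dx":-0.026,"dy":-0.03},
    {"dx":-0.026,"dy":-0.03},
    {"dx":-0.026,"dy":-0.03},
    {"dx":-0.026,"dy":-0.03},
    {"dx":-0.026,"dy":-0.03},
    {"dx":-0.026,"dy":-0.03},
    {"dx":-0.026,"dy":-0.03},
    {"dx":-0.026,"dy":-0.03},
  ],
)

```text
invalid input at $.deltas[0]: expected keys dx, dy, dz, wx, wy, wz
```

```bash
cat >> h.py <<'E'
from scipy.spatial.transform import Rotation as Ro
def Rt(L,psi=np.radians(3.05)):
    c,s=np.cos(psi),np.sin(psi);a,b=np.cos(L:=np.radians(L)),np.sin(L)
    return np.array([[-a*c,-s,b*c],[-a*s,c,b*s],[-b,0,-a]])
def plan(target,L,n):
    s=ctrl.get_state();R=np.array(s['tcp_rot']);w=Ro.from_matrix(R.T@Rt(L)).as_rotvec()
    d=np.asarray(target)-s['eef_pos']
    p=s['eef_pos'];out=[]
    # rows: shift in the axes as they stand at row start
    for i in range(n):
        Ri=R@Ro.from_rotvec(w*i/n).as_matrix();out.append((Ri.T@d/n).round(4).tolist())
    print(s['clock'],p.round(4),'q',np.round(s['q'],1),'F',np.round(s['ft_force'],1),'wid',round(s['width'],3),'fp',s['finger_force'])
    print('w/row',(w/n*10).round(3),'total deg',np.degrees(w).round(1));print(*out,sep='\n')
BALL=np.array([.578,-.134,.1845])
E
python3 - <<'E'
from h import *
z=Rt(37)[:,2];plan(BALL-.12*z,37,8)
E
```

```text
0.1 [0.2293 0.6076 0.2252] q [64.6  7.1 94.6  0.  78.4 -4.7] F [ 0.2  0.1 -0.6] wid 0.999 fp 0.0
w/row [-0.169 -0.796 -0.499] total deg [ -7.8 -36.5 -22.9]
[-0.0652, -0.075, -0.0068]
[-0.0618, -0.0781, -0.003]
[-0.0579, -0.081, 0.0004]
[-0.0537, -0.0839, 0.0035]
[-0.049, -0.0865, 0.0061]
[-0.0441, -0.089, 0.0083]
[-0.0389, -0.0912, 0.0101]
[-0.0334, -0.0932, 0.0114]
```

All keys needed.

Request:
servo_tool(
  deltas=[
    {"dx":-0.026,"dy":-0.03,"dz":-0.006,"wx":0,"wy":0,"wz":0},
    {"dx":-0.026,"dy":-0.03,"dz":-0.006,"wx":0,"wy":0,"wz":0},
    {"dx":-0.026,"dy":-0.03,"dz":-0.006,"wx":0,"wy":0,"wz":0},
    {"dx":-0.026,"dy":-0.03,"dz":-0.006,"wx":0,"wy":0,"wz":0},
    {"dx":-0.026,"dy":-0.03,"dz":-0.006,"wx":0,"wy":0,"wz":0},
    {"dx":-0.026,"dy":-0.03,"dz":-0.006,"wx":0,"wy":0,"wz":0},
    {"dx":-0.026,"dy":-0.03,"dz":-0.006,"wx":0,"wy":0,"wz":0},
    {"dx":-0.026,"dy":-0.03,"dz":-0.006,"wx":0,"wy":0,"wz":0},
  ],
  claw=-0.4,
)

```text
clock: 0.77
eef_pos: [0.3393, 0.3083, 0.2741]
tcp_rot: [[-0.936, 0.352, -0.0], [0.352, 0.936, -0.0], [0.0, -0.0, -1.0]]
ft_force: [1.7, 0.2, -0.6]
width: 0.695
finger_force: 0.0
```

Request:
servo_tool(
  deltas=[
    {"dx":-0.026,"dy":-0.03,"dz":0,"wx":0,"wy":0,"wz":0},
    {"dx":-0.026,"dy":-0.03,"dz":0,"wx":0,"wy":0,"wz":0},
    {"dx":-0.026,"dy":-0.03,"dz":0,"wx":0,"wy":0,"wz":0},
    {"dx":-0.026,"dy":-0.03,"dz":0,"wx":0,"wy":0,"wz":0},
    {"dx":-0.026,"dy":-0.03,"dz":0,"wx":0,"wy":0,"wz":0},
    {"dx":-0.026,"dy":-0.03,"dz":0,"wx":0,"wy":0,"wz":0},
    {"dx":-0.026,"dy":-0.03,"dz":0,"wx":0,"wy":0,"wz":0},
    {"dx":-0.026,"dy":-0.03,"dz":0,"wx":0,"wy":0,"wz":0},
  ],
)

```text
clock: 1.43
eef_pos: [0.4492, 0.0102, 0.2741]
tcp_rot: [[-0.935, 0.353, 0.0], [0.353, 0.935, 0.0], [-0.0, 0.0, -1.0]]
ft_force: [1.2, 0.8, -0.4]
width: 0.702
finger_force: 0.0
```

Run:
```python
from h import *
z=Rt(37)[:,2];plan(BALL-.12*z,37,8)
```

```text
1.4333 [0.4492 0.0102 0.2741] q [ -5.6 -20.9 115.5   0.   85.4 -74.9] F [ 1.2  0.8 -0.4] wid 0.702 fp 0.0
w/row [-0.167 -0.795 -0.5  ] total deg [ -7.7 -36.5 -22.9]
[-0.0132, -0.0148, -0.0008]
[-0.0124, -0.0154, -0.0]
[-0.0116, -0.016, 0.0007]
[-0.0107, -0.0166, 0.0013]
[-0.0098, -0.0172, 0.0018]
[-0.0087, -0.0177, 0.0023]
[-0.0076, -0.0181, 0.0026]
[-0.0065, -0.0185, 0.0029]
```

Request:
servo_tool(
  deltas=[
    {"dx":-0.013,"dy":-0.015,"dz":-0.001,"wx":-0.167,"wy":-0.795,"wz":-0.5},
    {"dx":-0.0124,"dy":-0.0154,"dz":0,"wx":-0.167,"wy":-0.795,"wz":-0.5},
    {"dx":-0.0116,"dy":-0.016,"dz":0.0007,"wx":-0.167,"wy":-0.795,"wz":-0.5},
    {"dx":-0.0107,"dy":-0.0166,"dz":0.0013,"wx":-0.167,"wy":-0.795,"wz":-0.5},
    {"dx":-0.0098,"dy":-0.0172,"dz":0.0018,"wx":-0.167,"wy":-0.795,"wz":-0.5},
    {"dx":-0.0087,"dy":-0.0177,"dz":0.0023,"wx":-0.167,"wy":-0.795,"wz":-0.5},
    {"dx":-0.0076,"dy":-0.0181,"dz":0.0026,"wx":-0.167,"wy":-0.795,"wz":-0.5},
    {"dx":-0.0065,"dy":-0.0185,"dz":0.0029,"wx":-0.167,"wy":-0.795,"wz":-0.5},
  ],
)

```text
clock: 2.1
eef_pos: [0.5056, -0.1365, 0.281]
tcp_rot: [[-0.795, -0.056, 0.604], [-0.046, 0.998, 0.032], [-0.605, -0.002, -0.796]]
ft_force: [0.4, 0.5, 0.0]
width: 0.702
finger_force: 0.0
```

Run:
```python
from h import *
s=ctrl.get_state();im=ctrl.camera('wrist');cv2.imwrite('pics/w1.png',im[:,:,::-1])
C=cam('wrist',s)
for c in('red','green','blue'):print(c,blobs(im,c,60))
r=[b for b in blobs(im,'red',200)]
if r:
    uv=r[0][0];o,d=ray(C,uv);print('ball at z',onz(C,uv,.1845),two(C,uv,cam('top'),(331,201.8)))
for c in('green','blue'):
    for b in blobs(im,c,60):print(c,onz(C,b[0],.134))
z=Rt(37)[:,2];plan(BALL-.0*z,37,8)
```

```text
red [([279.5, 208.0], [261, 189, 38, 38, 1129]), ([230.8, 256.6], [227, 246, 9, 22, 174])]
green [([336.9, 84.3], [167, 76, 327, 19, 5253]), ([321.5, 212.1], [311, 205, 22, 15, 298]), ([435.5, 299.1], [358, 250, 140, 104, 5894]), ([73.8, 314.2], [0, 254, 178, 166, 15409]), ([196.1, 267.6], [182, 257, 33, 35, 461]), ([279.7, 312.8], [207, 259, 146, 95, 10543]), ([529.7, 327.0], [478, 265, 82, 155, 8059]), ([280.4, 371.1], [213, 366, 135, 18, 1352]), ([409.2, 401.7], [389, 375, 51, 45, 1475]), ([150.7, 401.7], [121, 376, 51, 44, 1485])]
blue [([350.5, 212.5], [339, 206, 24, 14, 287])]
ball at z [ 0.58099864 -0.13302432  0.1845    ] (array([ 0.57775653, -0.13318882,  0.1868106 ]), np.float64(1.1902947003492928e-05))
green [ 0.48649116 -0.09444447  0.134     ]
green [ 0.65740514 -0.07731133  0.134     ]
green [0.95985454 0.21397856 0.134     ]
green [ 1.12047008 -0.59865309  0.134     ]
green [ 0.83170521 -0.25915491  0.134     ]
green [ 1.07719348 -0.10546155  0.134     ]
green [1.1622987  0.57247281 0.134     ]
green [ 2.0657122  -0.04708623  0.134     ]
green [4.64044501 1.68111083 0.134     ]
green [ 4.98964456 -1.53194189  0.134     ]
blue [ 0.65613349 -0.04156431  0.134     ]
2.15 [ 0.5047 -0.1395  0.2785] q [ -32.2  -32.6  128.2   25.    55.2 -134.5] F [ 0.4 -1.8 -2.3] wid 0.702 fp 0.0
w/row [-0.003  0.004  0.005] total deg [-0.1  0.2  0.2]
[-0.0002, 0.0002, 0.0149]
[-0.0002, 0.0002, 0.0149]
[-0.0002, 0.0002, 0.0149]
[-0.0002, 0.0002, 0.0149]
[-0.0002, 0.0002, 0.0149]
[-0.0002, 0.0002, 0.0149]
[-0.0003, 0.0002, 0.0149]
[-0.0003, 0.0002, 0.0149]
```

View pics/w1.png

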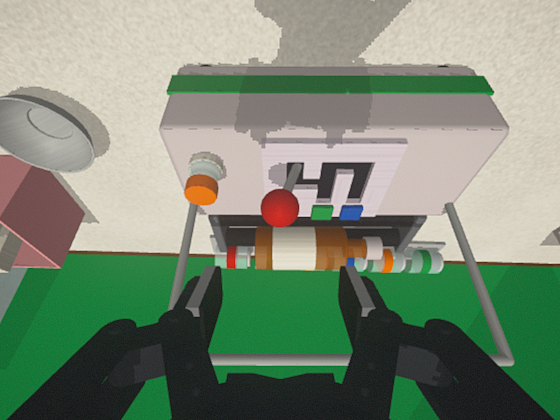

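The wrist picture shows the ball at (280,208), centred between the fingers, and the green tab at (321,212). The jar, at (203,185), is clear of the right finger's path. Now I'll advance along the tool axis and close.

Request:
servo_tool(
  deltas=[
    {"dx":-0.0003,"dy":0.0002,"dz":0.0149,"wx":0,"wy":0,"wz":0},
    {"dx":-0.0003,"dy":0.0002,"dz":0.0149,"wx":0,"wy":0,"wz":0},
    {"dx":-0.0003,"dy":0.0002,"dz":0.0149,"wx":0,"wy":0,"wz":0},
    {"dx":-0.0003,"dy":0.0002,"dz":0.0149,"wx":0,"wy":0,"wz":0},
    {"dx":-0.0003,"dy":0.0002,"dz":0.0149,"wx":0,"wy":0,"wz":0},
    {"dx":-0.0003,"dy":0.0002,"dz":0.0149,"wx":0,"wy":0,"wz":0},
    {"dx":-0.0003,"dy":0.0002,"dz":0.0149,"wx":0,"wy":0,"wz":0},
    {"dx":-0.0003,"dy":0.0002,"dz":0.0149,"wx":0,"wy":0,"wz":0},
  ],
)

```text
clock: 2.82
eef_pos: [0.5791, -0.1299, 0.1857]
tcp_rot: [[-0.799, -0.054, 0.6], [-0.043, 0.999, 0.033], [-0.6, 0.0, -0.8]]
ft_force: [0.4, -0.4, -0.1]
width: 0.701
finger_force: 0.0
```

Request:
servo_tool(
  deltas=[
    {"dx":0,"dy":0,"dz":0,"wx":0,"wy":0,"wz":0},
    {"dx":0,"dy":0,"dz":0,"wx":0,"wy":0,"wz":0},
    {"dx":0,"dy":0,"dz":0,"wx":0,"wy":0,"wz":0},
    {"dx":0,"dy":0,"dz":0,"wx":0,"wy":0,"wz":0},
    {"dx":0,"dy":0,"dz":0,"wx":0,"wy":0,"wz":0},
    {"dx":0,"dy":0,"dz":0,"wx":0,"wy":0,"wz":0},
    {"dx":0,"dy":0,"dz":0,"wx":0,"wy":0,"wz":0},
    {"dx":0,"dy":0,"dz":0,"wx":0,"wy":0,"wz":0},
  ],
  claw=1,
)

```text
clock: 3.48
eef_pos: [0.5788, -0.1305, 0.1869]
tcp_rot: [[-0.798, -0.054, 0.6], [-0.043, 0.999, 0.032], [-0.601, -0.001, -0.799]]
ft_force: [-0.6, -2.5, -3.3]
width: 0.31
finger_force: 52.3
```

Run:
```python
from h import *
G=[.6073,-.0795];psi=np.radians(3.05);p=ctrl.get_state()['eef_pos']
for k in((-26,-36),(0,-36),(0,0),(26,0)):print(k,W(G,psi,knob(*k)))
plan(W(G,psi,knob(0,-36)),37,8)
```

```text
(-26, -36) [ 0.57159111 -0.13493558  0.18319027]
(0, -36) [ 0.61020492 -0.13401876  0.18698699]
(0, 0) [ 0.6073 -0.0795  0.195 ]
(26, 0) [ 0.64747615 -0.0773593   0.1906914 ]
3.4833 [ 0.5788 -0.1305  0.1869] q [ -25.9  -17.2  126.7   26.7   40.3 -134.8] F [-0.6 -2.5 -3.3] wid 0.31 fp 52.31426417827606
w/row [-0.    -0.001  0.001] total deg [-0. -0.  0.]
[-0.0031, -0.0006, 0.0023]
[-0.0031, -0.0006, 0.0023]
[-0.0031, -0.0006, 0.0023]
[-0.0031, -0.0006, 0.0023]
[-0.0031, -0.0006, 0.0023]
[-0.0031, -0.0006, 0.0023]
[-0.0031, -0.0006, 0.0023]
[-0.0031, -0.0006, 0.0023]
```

Run:
```python
from h import *
s=ctrl.get_state();im=ctrl.camera('wrist')
T=ctrl.camera('top');S=ctrl.camera('scene')
for n,i in(('w',im),('T',T),('S',S)):print(n,blobs(i,'red',10)[:6])
C=cam('wrist',s);print(proj(C,s['eef_pos']),proj(cam('top'),s['eef_pos']),proj(cam('scene'),s['eef_pos']))
a=cv2.resize(im[150:360,140:420],None,fx=1.4,fy=1.4);b=cv2.resize(S[160:260,190:310],(392,294),interpolation=cv2.INTER_CUBIC)
cv2.imwrite('pics/g1.png',np.hstack([a,b])[:,:,::-1])
```

```text
w [([279.3, 271.7], [249, 240, 60, 65, 2974]), ([217.2, 290.6], [215, 285, 7, 15, 73])]
T [([350.6, 91.0], [348, 84, 6, 15, 79]), ([330.6, 201.2], [325, 196, 11, 12, 90]), ([516.5, 361.0], [506, 344, 22, 35, 655])]
S [([168.3, 113.5], [160, 109, 17, 10, 103]), ([241.6, 198.8], [238, 195, 9, 9, 64]), ([177.4, 309.0], [174, 301, 10, 17, 91])]
[280.05875294 272.53776708] [330.07616029 201.44019768] [242.35878732 198.48162642]
```

View pics/g1.png

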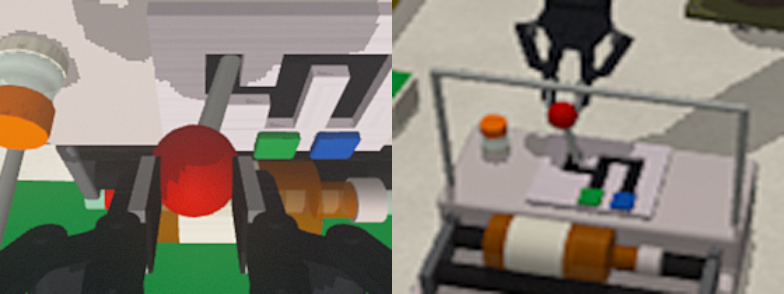

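The ball is held squarely between the pads: it sits at (279,272) and the TCP projects to (280,273). Now to corner 1.

Request:
servo_tool(
  deltas=[
    {"dx":-0.0031,"dy":-0.0005,"dz":0.0023,"wx":0,"wy":0,"wz":0},
    {"dx":-0.0031,"dy":-0.0005,"dz":0.0023,"wx":0,"wy":0,"wz":0},
    {"dx":-0.0031,"dy":-0.0005,"dz":0.0023,"wx":0,"wy":0,"wz":0},
    {"dx":-0.0031,"dy":-0.0005,"dz":0.0023,"wx":0,"wy":0,"wz":0},
    {"dx":-0.0031,"dy":-0.0005,"dz":0.0023,"wx":0,"wy":0,"wz":0},
    {"dx":-0.0031,"dy":-0.0005,"dz":0.0023,"wx":0,"wy":0,"wz":0},
    {"dx":-0.0031,"dy":-0.0005,"dz":0.0023,"wx":0,"wy":0,"wz":0},
    {"dx":-0.0031,"dy":-0.0005,"dz":0.0023,"wx":0,"wy":0,"wz":0},
  ],
)

```text
clock: 4.3
eef_pos: [0.6121, -0.1343, 0.1929]
tcp_rot: [[-0.795, -0.055, 0.605], [-0.047, 0.998, 0.029], [-0.605, -0.005, -0.796]]
ft_force: [-74.8, -0.7, 56.8]
width: 0.106
finger_force: 44.7
```

Run:
```python
from h import *
s=ctrl.get_state();im=ctrl.camera('wrist');print(blobs(im,'red',500),proj(cam('wrist',s),s['eef_pos']),s['wrist_torque'])
plan(W([.6073,-.0795],np.radians(3.05),knob(0,0)),37,16)
```

```text
[([280.4, 263.0], [251, 238, 61, 62, 1792])] [280.0533772  272.54874418] [0.28719757 4.84200614 0.63078573]
4.35 [ 0.6127 -0.1344  0.1952] q [ -24.5  -12.9  122.6   26.1   39.2 -133.6] F [-14.5   1.6  29. ] wid 0.014 fp 15.322988033294678
w/row [-0.002  0.004  0.003] total deg [-0.2  0.4  0.3]
[0.0001, 0.0034, -0.0001]
[0.0001, 0.0034, -0.0001]
[0.0001, 0.0034, -0.0001]
[0.0001, 0.0034, -0.0001]
[0.0001, 0.0034, -0.0001]
[0.0001, 0.0034, -0.0001]
[0.0001, 0.0034, -0.0001]
[0.0001, 0.0034, -0.0001]
[0.0001, 0.0034, -0.0001]
[0.0001, 0.0034, -0.0001]
[0.0001, 0.0034, -0.0001]
[0.0001, 0.0034, -0.0001]
[0.0001, 0.0034, -0.0001]
[0.0001, 0.0034, -0.0001]
[0.0001, 0.0034, -0.0001]
[0.0001, 0.0034, -0.0001]
```

Run:
```python
from h import *
s=ctrl.get_state();im=ctrl.camera('wrist')
T=ctrl.camera('top');S=ctrl.camera('scene')
pt=[b for b in blobs(T,'red',10) if 150<b[0][1]<250];ps=[b for b in blobs(S,'red',10) if 180<b[0][1]<250];print(pt,ps,blobs(im,'red',300))
print(two(cam('top'),pt[0][0],cam('scene'),ps[0][0]),s['eef_pos'],s['width'],s['ft_force'])
a=cv2.resize(im[150:360,140:420],None,fx=1.4,fy=1.4);b=cv2.resize(S[160:260,190:310],(392,294),interpolation=cv2.INTER_CUBIC)
cv2.imwrite('pics/g2.png',np.hstack([a,b])[:,:,::-1])
```

```text
[([330.7, 186.2], [326, 183, 11, 9, 59])] [([237.6, 205.4], [234, 201, 9, 10, 65])] [([280.7, 254.3], [250, 234, 62, 62, 1669])]
(array([ 0.62320672, -0.13343695,  0.19085436]), np.float64(0.001727609393716034)) [ 0.61274163 -0.13443477  0.19516667] 0.013823458406599135 [-14.50200749   1.63505547  29.0132743 ]
```

View pics/g2.png

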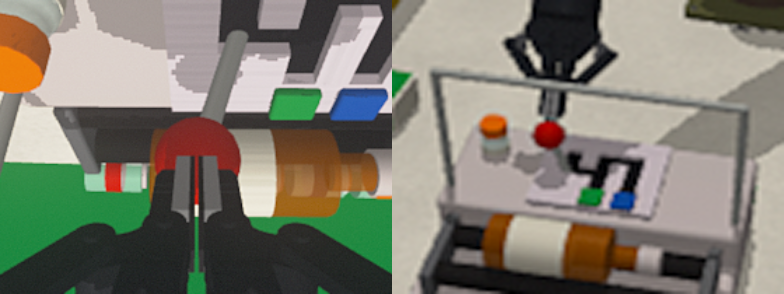

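The fingers had gripped only the back of the ball and squeezed off it, so the ball was about 10 mm deeper than the TCP. The lever itself stopped at corner 1. I'll back off, open and regrasp deeper.

Request:
servo_tool(
  deltas=[
    {"dx":0,"dy":0,"dz":-0.006,"wx":0,"wy":0,"wz":0},
    {"dx":0,"dy":0,"dz":-0.006,"wx":0,"wy":0,"wz":0},
    {"dx":0,"dy":0,"dz":-0.006,"wx":0,"wy":0,"wz":0},
    {"dx":0,"dy":0,"dz":-0.006,"wx":0,"wy":0,"wz":0},
    {"dx":0,"dy":0,"dz":-0.006,"wx":0,"wy":0,"wz":0},
    {"dx":0,"dy":0,"dz":-0.006,"wx":0,"wy":0,"wz":0},
    {"dx":0,"dy":0,"dz":0,"wx":0,"wy":0,"wz":0},
    {"dx":0,"dy":0,"dz":0,"wx":0,"wy":0,"wz":0},
  ],
  claw=-0.4,
)

```text
clock: 5.17
eef_pos: [0.5885, -0.1339, 0.2163]
tcp_rot: [[-0.797, -0.054, 0.601], [-0.043, 0.999, 0.032], [-0.602, -0.0, -0.798]]
ft_force: [0.3, 0.3, -0.2]
width: 0.698
finger_force: 0.0
```

Run:
```python
from h import *
s=ctrl.get_state();im=ctrl.camera('wrist');T=ctrl.camera('top');S=ctrl.camera('scene')
pt=[b for b in blobs(T,'red',10) if 150<b[0][1]<250];ps=[b for b in blobs(S,'red',10) if 180<b[0][1]<250];pw=blobs(im,'red',300);print(pt,ps,pw)
C=[cam('wrist',s),cam('top'),cam('scene')];U=[pw[0][0],pt[0][0],ps[0][0]]
for i,j in((0,1),(0,2),(1,2)):print(i,j,two(C[i],U[i],C[j],U[j]))
G=[.6073,-.0795];psi=np.radians(3.05)
for k in((0,-36),(4,-36)):print(W(G,psi,knob(*k)),[proj(c,W(G,psi,knob(*k))) for c in C])
b=W(G,psi,knob(4,-36));plan(b+.010*Rt(37)[:,2],37,8)
```

```text
[([331.7, 188.4], [327, 183, 11, 12, 98])] [([237.4, 205.2], [233, 201, 9, 9, 63])] [([275.6, 249.8], [250, 224, 52, 53, 2124])]
0 1 (array([ 0.61711112, -0.13558122,  0.18748426]), np.float64(0.00042576500130882695))
0 2 (array([ 0.61839947, -0.13603857,  0.18697411]), np.float64(0.0014739352053223873))
1 2 (array([ 0.61751339, -0.13651642,  0.18620129]), np.float64(0.0011458581162540975))
[ 0.61020492 -0.13401876  0.18698699] [array([278.12030293, 244.26181744]), array([331.10944105, 190.77302222]), array([238.83432963, 203.8621717 ])]
[ 0.61625799 -0.13366839  0.18689431] [array([278.20256522, 248.53913321]), array([330.9507841, 188.7333916]), array([238.41864599, 204.98972881])]
5.3167 [ 0.5884 -0.1337  0.2155] q [ -25.7  -17.4  123.9   25.2   42.9 -132.7] F [ 0.2 -0.1 -0.3] wid 0.698 fp 0.0
w/row [ 0.001 -0.001  0.   ] total deg [ 0.  -0.1  0. ]
[-0.0006, -0.0002, 0.0062]
[-0.0006, -0.0002, 0.0062]
[-0.0006, -0.0002, 0.0062]
[-0.0006, -0.0002, 0.0062]
[-0.0006, -0.0002, 0.0062]
[-0.0006, -0.0002, 0.0062]
[-0.0006, -0.0002, 0.0062]
[-0.0006, -0.0002, 0.0062]
```

Request:
servo_tool(
  deltas=[
    {"dx":-0.0007,"dy":-0.0004,"dz":0.0067,"wx":0,"wy":0,"wz":0},
    {"dx":-0.0007,"dy":-0.0004,"dz":0.0067,"wx":0,"wy":0,"wz":0},
    {"dx":-0.0007,"dy":-0.0004,"dz":0.0067,"wx":0,"wy":0,"wz":0},
    {"dx":-0.0007,"dy":-0.0004,"dz":0.0067,"wx":0,"wy":0,"wz":0},
    {"dx":-0.0007,"dy":-0.0004,"dz":0.0067,"wx":0,"wy":0,"wz":0},
    {"dx":-0.0007,"dy":-0.0004,"dz":0.0067,"wx":0,"wy":0,"wz":0},
    {"dx":-0.0007,"dy":-0.0004,"dz":0.0067,"wx":0,"wy":0,"wz":0},
    {"dx":-0.0007,"dy":-0.0004,"dz":0.0067,"wx":0,"wy":0,"wz":0},
  ],
)

```text
clock: 5.98
eef_pos: [0.6258, -0.135, 0.1758]
tcp_rot: [[-0.798, -0.054, 0.6], [-0.043, 0.999, 0.032], [-0.601, -0.0, -0.799]]
ft_force: [0.6, -0.1, -0.3]
width: 0.697
finger_force: 0.0
```

Request:
servo_tool(
  deltas=[
    {"dx":0,"dy":0,"dz":0,"wx":0,"wy":0,"wz":0},
    {"dx":0,"dy":0,"dz":0,"wx":0,"wy":0,"wz":0},
    {"dx":0,"dy":0,"dz":0,"wx":0,"wy":0,"wz":0},
    {"dx":0,"dy":0,"dz":0,"wx":0,"wy":0,"wz":0},
    {"dx":0,"dy":0,"dz":0,"wx":0,"wy":0,"wz":0},
    {"dx":0,"dy":0,"dz":0,"wx":0,"wy":0,"wz":0},
    {"dx":0,"dy":0,"dz":0,"wx":0,"wy":0,"wz":0},
    {"dx":0,"dy":0,"dz":0,"wx":0,"wy":0,"wz":0},
  ],
  claw=1,
)

```text
clock: 6.65
eef_pos: [0.6251, -0.135, 0.1764]
tcp_rot: [[-0.798, -0.054, 0.6], [-0.043, 0.999, 0.032], [-0.601, -0.0, -0.799]]
ft_force: [-2.0, 0.1, -0.5]
width: 0.383
finger_force: 59.6
```

Run:
```python
from h import *
s=ctrl.get_state();im=ctrl.camera('wrist')
T=ctrl.camera('top');S=ctrl.camera('scene')
pt=[b for b in blobs(T,'red',10) if 150<b[0][1]<250];ps=[b for b in blobs(S,'red',10) if 180<b[0][1]<250];print(pt,ps,blobs(im,'red',300))
print(s['eef_pos'],s['width'],s['ft_force'])
cv2.imwrite('pics/g3.png',cv2.resize(im[150:360,140:420],None,fx=2,fy=2)[:,:,::-1])
```

```text
[([332.0, 188.2], [327, 183, 11, 12, 92])] [([237.2, 205.1], [233, 201, 9, 9, 67])] [([280.1, 286.4], [246, 251, 69, 72, 3911])]
[ 0.62511457 -0.13497544  0.1763529 ] 0.3828566982894415 [-1.95885126  0.09715917 -0.47012376]
```

View pics/g3.png

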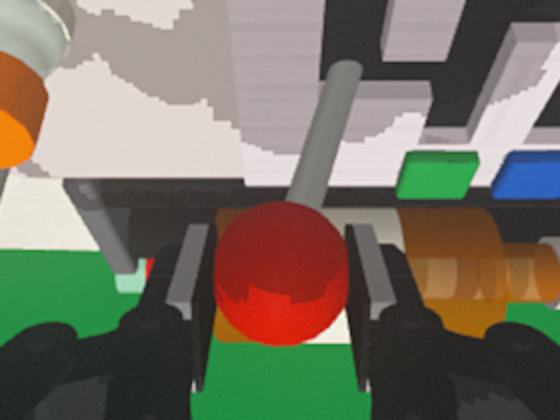

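Now the pads straddle the ball's centre (width 0.38, 60 N). Next: centre in the cross channel, then travel sideways to corner 2.

Request:
servo_tool(
  deltas=[
    {"dx":0.0028,"dy":0,"dz":-0.0021,"wx":0,"wy":0,"wz":0},
    {"dx":0.0028,"dy":0,"dz":-0.0021,"wx":0,"wy":0,"wz":0},
    {"dx":-0.0003,"dy":0.004,"dz":-0.0005,"wx":0,"wy":0,"wz":0},
    {"dx":-0.0003,"dy":0.004,"dz":-0.0005,"wx":0,"wy":0,"wz":0},
    {"dx":-0.0003,"dy":0.004,"dz":-0.0005,"wx":0,"wy":0,"wz":0},
    {"dx":-0.0003,"dy":0.004,"dz":-0.0005,"wx":0,"wy":0,"wz":0},
    {"dx":-0.0003,"dy":0.004,"dz":-0.0005,"wx":0,"wy":0,"wz":0},
    {"dx":-0.0003,"dy":0.004,"dz":-0.0005,"wx":0,"wy":0,"wz":0},
  ],
)

```text
clock: 7.47
eef_pos: [0.6185, -0.1132, 0.1834]
tcp_rot: [[-0.794, -0.053, 0.606], [-0.047, 0.999, 0.027], [-0.606, -0.007, -0.795]]
ft_force: [-0.6, -7.6, 3.7]
width: 0.382
finger_force: 59.4
```

Request:
servo_tool(
  deltas=[
    {"dx":-0.0003,"dy":0.0042,"dz":-0.0005,"wx":0,"wy":0,"wz":0},
    {"dx":-0.0003,"dy":0.0042,"dz":-0.0005,"wx":0,"wy":0,"wz":0},
    {"dx":-0.0003,"dy":0.0042,"dz":-0.0005,"wx":0,"wy":0,"wz":0},
    {"dx":-0.0003,"dy":0.0042,"dz":-0.0005,"wx":0,"wy":0,"wz":0},
    {"dx":-0.0003,"dy":0.0042,"dz":-0.0005,"wx":0,"wy":0,"wz":0},
    {"dx":-0.0003,"dy":0.0042,"dz":-0.0005,"wx":0,"wy":0,"wz":0},
    {"dx":-0.0003,"dy":0.0042,"dz":-0.0005,"wx":0,"wy":0,"wz":0},
    {"dx":0,"dy":0,"dz":0,"wx":0,"wy":0,"wz":0},
  ],
)

```text
clock: 8.13
eef_pos: [0.6176, -0.083, 0.1893]
tcp_rot: [[-0.792, -0.054, 0.608], [-0.046, 0.999, 0.028], [-0.609, -0.006, -0.793]]
ft_force: [0.6, -3.6, 7.5]
width: 0.379
finger_force: 59.4
```

Run:
```python
from h import *
s=ctrl.get_state();T=ctrl.camera('top');S=ctrl.camera('scene')
pt=[b for b in blobs(T,'red',10) if 150<b[0][1]<250];ps=[b for b in blobs(S,'red',10) if 180<b[0][1]<250];print(pt,ps)
print(two(cam('top'),pt[0][0],cam('scene'),ps[0][0]))
G=[.6073,-.0795];psi=np.radians(3.05)
for k in((0,0),(26,0)):print(W(G,psi,knob(*k)),[proj(cam(c),W(G,psi,knob(*k))) for c in ('top','scene')])
d=Rt(37)[:,2]*.012
plan(W(G,psi,knob(26,0))+d,37,12)
```

```text
[([314.3, 190.1], [309, 185, 11, 11, 97])] [([251.6, 204.3], [248, 200, 9, 10, 64])]
(array([ 0.61056591, -0.08522352,  0.19626977]), np.float64(0.0017232450535950288))
[ 0.6073 -0.0795  0.195 ] [array([312.58923603, 191.22292293]), array([253.65320935, 204.27943294])]
[ 0.64747615 -0.0773593   0.1906914 ] [array([311.61044017, 177.92309205]), array([251.09882462, 212.7337452 ])]
8.2333 [ 0.6176 -0.0832  0.1893] q [ -18.3  -13.8  123.9   21.6   36.2 -125.1] F [ 0.7 -4.2  7.8] wid 0.382 fp 59.42526161670685
w/row [-0.003  0.007  0.003] total deg [-0.2  0.5  0.2]
[-0.0021, 0.0004, 0.0024]
[-0.0021, 0.0004, 0.0024]
[-0.0021, 0.0004, 0.0024]
[-0.0021, 0.0004, 0.0024]
[-0.0021, 0.0004, 0.0024]
[-0.0021, 0.0004, 0.0024]
[-0.0021, 0.0004, 0.0024]
[-0.0021, 0.0004, 0.0024]
[-0.0021, 0.0004, 0.0024]
[-0.0021, 0.0004, 0.0024]
[-0.0021, 0.0004, 0.0024]
[-0.0021, 0.0004, 0.0024]
```

Request:
servo_tool(
  deltas=[
    {"dx":0,"dy":0.0025,"dz":0,"wx":0,"wy":0,"wz":0},
    {"dx":0,"dy":0.002,"dz":0,"wx":0,"wy":0,"wz":0},
    {"dx":-0.0021,"dy":0,"dz":0.0024,"wx":0,"wy":0,"wz":0},
    {"dx":-0.0021,"dy":0,"dz":0.0024,"wx":0,"wy":0,"wz":0},
    {"dx":-0.0021,"dy":0,"dz":0.0024,"wx":0,"wy":0,"wz":0},
    {"dx":-0.0021,"dy":0,"dz":0.0024,"wx":0,"wy":0,"wz":0},
    {"dx":-0.0021,"dy":0,"dz":0.0024,"wx":0,"wy":0,"wz":0},
    {"dx":-0.0021,"dy":0,"dz":0.0024,"wx":0,"wy":0,"wz":0},
  ],
)

```text
clock: 8.9
eef_pos: [0.6378, -0.0791, 0.1882]
tcp_rot: [[-0.789, -0.053, 0.612], [-0.048, 0.999, 0.025], [-0.613, -0.009, -0.79]]
ft_force: [0.2, -5.7, 13.0]
width: 0.379
finger_force: 59.9
```

Request:
servo_tool(
  deltas=[
    {"dx":-0.0021,"dy":0,"dz":0.0024,"wx":0,"wy":0,"wz":0},
    {"dx":-0.0021,"dy":0,"dz":0.0024,"wx":0,"wy":0,"wz":0},
    {"dx":-0.0021,"dy":0,"dz":0.0024,"wx":0,"wy":0,"wz":0},
    {"dx":-0.0021,"dy":0,"dz":0.0024,"wx":0,"wy":0,"wz":0},
    {"dx":-0.0021,"dy":0,"dz":0.0024,"wx":0,"wy":0,"wz":0},
    {"dx":0,"dy":0,"dz":0,"wx":0,"wy":0,"wz":0},
    {"dx":0,"dy":0,"dz":0,"wx":0,"wy":0,"wz":0},
    {"dx":0,"dy":0,"dz":0,"wx":0,"wy":0,"wz":0},
  ],
)

```text
clock: 9.57
eef_pos: [0.6539, -0.0762, 0.1859]
tcp_rot: [[-0.788, -0.051, 0.613], [-0.041, 0.999, 0.03], [-0.614, -0.001, -0.789]]
ft_force: [3.1, 1.3, 13.1]
width: 0.38
finger_force: 61.1
```

```bash
cat > chk.py <<'E'
from h import *
s=ctrl.get_state();T=ctrl.camera('top');S=ctrl.camera('scene');im=ctrl.camera('wrist')
pt=[b for b in blobs(T,'red',10) if 150<b[0][1]<250];ps=[b for b in blobs(S,'red',10) if 180<b[0][1]<250];print(pt,ps)
if pt and ps: print(two(cam('top'),pt[0][0],cam('scene'),ps[0][0]))
G=[.6073,-.0795];psi=np.radians(3.05)
for k in((26,0),(30,0)):print(W(G,psi,knob(*k)),[proj(cam(c),W(G,psi,knob(*k))) for c in ('top','scene')])
plan(W(G,psi,knob(26,0))+Rt(37)[:,2]*.012,37,8)
cv2.imwrite('pics/end%d.png'%(s['clock']*100),np.hstack([cv2.resize(im[110:390,100:460],(400,311)),cv2.resize(S[160:260,190:310],(400,311),interpolation=cv2.INTER_CUBIC)])[:,:,::-1])
E
python3 chk.py; ls pics
```

```text
[([311.8, 178.6], [307, 174, 11, 11, 94])] [([250.5, 212.1], [246, 208, 10, 9, 75])]
(array([ 0.64555299, -0.07892916,  0.19141763]), np.float64(0.0022202654961543207))
[ 0.64747615 -0.0773593   0.1906914 ] [array([311.61044017, 177.92309205]), array([251.09882462, 212.7337452 ])]
[ 0.65331649 -0.07704811  0.18932708] [array([311.45121731, 176.06239238]), array([250.72442786, 214.14347747])]
9.7167 [ 0.6539 -0.0762  0.1859] q [ -16.3   -8.8  120.2   21.    34.1 -123. ] F [ 2.8  1.3 14. ] wid 0.376 fp 61.075007915496826
w/row [-0.003  0.019 -0.002] total deg [-0.1  0.9 -0.1]
[0.0003, -0.0001, 0.0005]
[0.0003, -0.0001, 0.0005]
[0.0003, -0.0001, 0.0005]
[0.0003, -0.0001, 0.0005]
[0.0003, -0.0001, 0.0005]
[0.0003, -0.0001, 0.0005]
[0.0003, -0.0001, 0.0005]
[0.0003, -0.0001, 0.0005]
end956.png
g1.png
g2.png
g3.png
scene0.png
top0.png
topc.png
w1.png
```

Request:
servo_tool(
  deltas=[
    {"dx":-0.0007,"dy":0,"dz":0.0008,"wx":0,"wy":0,"wz":0},
    {"dx":-0.0007,"dy":0,"dz":0.0008,"wx":0,"wy":0,"wz":0},
    {"dx":-0.0007,"dy":0,"dz":0.0008,"wx":0,"wy":0,"wz":0},
    {"dx":-0.0007,"dy":0,"dz":0.0008,"wx":0,"wy":0,"wz":0},
    {"dx":-0.0007,"dy":0,"dz":0.0008,"wx":0,"wy":0,"wz":0},
    {"dx":0,"dy":0,"dz":0,"wx":0,"wy":0,"wz":0},
    {"dx":0,"dy":0,"dz":0,"wx":0,"wy":0,"wz":0},
    {"dx":0,"dy":0,"dz":0,"wx":0,"wy":0,"wz":0},
  ],
)

```text
clock: 10.38
eef_pos: [0.6591, -0.0759, 0.1848]
tcp_rot: [[-0.788, -0.051, 0.613], [-0.041, 0.999, 0.03], [-0.614, -0.001, -0.789]]
ft_force: [3.2, 0.5, 13.6]
width: 0.38
finger_force: 61.3
```

Request:
servo_tool(
  deltas=[
    {"dx":-0.0007,"dy":0,"dz":0.0008,"wx":0,"wy":0,"wz":0},
    {"dx":-0.0007,"dy":0,"dz":0.0008,"wx":0,"wy":0,"wz":0},
    {"dx":-0.0007,"dy":0,"dz":0.0008,"wx":0,"wy":0,"wz":0},
    {"dx":-0.0007,"dy":0,"dz":0.0008,"wx":0,"wy":0,"wz":0},
    {"dx":0,"dy":0,"dz":0,"wx":0,"wy":0,"wz":0},
    {"dx":0,"dy":0,"dz":0,"wx":0,"wy":0,"wz":0},
    {"dx":0,"dy":0,"dz":0,"wx":0,"wy":0,"wz":0},
    {"dx":0,"dy":0,"dz":0,"wx":0,"wy":0,"wz":0},
  ],
)

```text
clock: 11.05
eef_pos: [0.6627, -0.0757, 0.1839]
tcp_rot: [[-0.789, -0.051, 0.612], [-0.041, 0.999, 0.03], [-0.613, -0.001, -0.79]]
ft_force: [-2.8, -0.2, 17.2]
width: 0.377
finger_force: 61.9
```

```bash
python3 chk.py
```

```text
[([311.6, 175.7], [307, 171, 10, 11, 92])] [([250.2, 214.3], [246, 210, 9, 10, 72])]
(array([ 0.65451703, -0.07802977,  0.18934131]), np.float64(0.0010951073459011863))
[ 0.64747615 -0.0773593   0.1906914 ] [array([311.61044017, 177.92309205]), array([251.09882462, 212.7337452 ])]
[ 0.65331649 -0.07704811  0.18932708] [array([311.45121731, 176.06239238]), array([250.72442786, 214.14347747])]
11.2 [ 0.6627 -0.0757  0.1839] q [ -15.9   -7.5  119.2   20.8   33.7 -122.7] F [-3.2  0.3 17. ] wid 0.38 fp 61.920257806777954
w/row [-0.003  0.018 -0.001] total deg [-0.1  0.8 -0. ]
[0.001, -0.0001, -0.0003]
[0.001, -0.0001, -0.0003]
[0.001, -0.0001, -0.0003]
[0.001, -0.0001, -0.0003]
[0.001, -0.0001, -0.0003]
[0.001, -0.0001, -0.0003]
[0.001, -0.0001, -0.0003]
[0.001, -0.0001, -0.0003]
```

The lever is against the slot's end: the force along x reversed and the ball sits at the predicted stop. Releasing and retreating straight back.

Request:
servo_tool(
  deltas=[
    {"dx":0,"dy":0,"dz":0,"wx":0,"wy":0,"wz":0},
    {"dx":0,"dy":0,"dz":0,"wx":0,"wy":0,"wz":0},
    {"dx":0,"dy":0,"dz":0,"wx":0,"wy":0,"wz":0},
    {"dx":0,"dy":0,"dz":0,"wx":0,"wy":0,"wz":0},
    {"dx":0,"dy":0,"dz":0,"wx":0,"wy":0,"wz":0},
    {"dx":0,"dy":0,"dz":0,"wx":0,"wy":0,"wz":0},
    {"dx":0,"dy":0,"dz":0,"wx":0,"wy":0,"wz":0},
    {"dx":0,"dy":0,"dz":0,"wx":0,"wy":0,"wz":0},
  ],
  claw=-0.4,
)

```text
clock: 11.87
eef_pos: [0.6579, -0.0753, 0.1744]
tcp_rot: [[-0.798, -0.054, 0.6], [-0.043, 0.999, 0.032], [-0.601, 0.0, -0.799]]
ft_force: [0.5, -0.4, -0.6]
width: 0.699
finger_force: 0.0
```

Request:
servo_tool(
  deltas=[
    {"dx":0,"dy":0,"dz":-0.01,"wx":0,"wy":0,"wz":0},
    {"dx":0,"dy":0,"dz":-0.015,"wx":0,"wy":0,"wz":0},
    {"dx":0,"dy":0,"dz":-0.02,"wx":0,"wy":0,"wz":0},
    {"dx":0,"dy":0,"dz":-0.02,"wx":0,"wy":0,"wz":0},
    {"dx":0,"dy":0,"dz":-0.02,"wx":0,"wy":0,"wz":0},
    {"dx":0,"dy":0,"dz":-0.02,"wx":0,"wy":0,"wz":0},
    {"dx":0,"dy":0,"dz":-0.02,"wx":0,"wy":0,"wz":0},
    {"dx":0,"dy":0,"dz":-0.01,"wx":0,"wy":0,"wz":0},
  ],
)

```text
clock: 12.53
eef_pos: [0.5766, -0.08, 0.2863]
tcp_rot: [[-0.795, -0.053, 0.604], [-0.044, 0.999, 0.031], [-0.605, -0.002, -0.796]]
ft_force: [0.8, -0.9, 0.5]
width: 0.698
finger_force: 0.0
```

```bash
python3 chk.py; ls -t pics|head -1
```

```text
[([311.6, 176.0], [307, 171, 11, 11, 99])] [([250.3, 214.1], [245, 210, 11, 9, 75])]
(array([ 0.65358532, -0.07797545,  0.18946842]), np.float64(0.0010208838458964562))
[ 0.64747615 -0.0773593   0.1906914 ] [array([311.61044017, 177.92309205]), array([251.09882462, 212.7337452 ])]
[ 0.65331649 -0.07704811  0.18932708] [array([311.45121731, 176.06239238]), array([250.72442786, 214.14347747])]
12.6833 [ 0.5771 -0.0799  0.2839] q [ -19.6  -24.4  122.4   18.    48.5 -120.6] F [-0.5  0.2 -0.5] wid 0.698 fp 0.0
w/row [-0.001  0.002  0.001] total deg [-0.   0.1  0. ]
[0.0, -0.0001, 0.0161]
[0.0, -0.0001, 0.0161]
[0.0, -0.0001, 0.0161]
[-0.0, -0.0001, 0.0161]
[-0.0, -0.0001, 0.0161]
[-0.0, -0.0001, 0.0161]
[-0.0, -0.0001, 0.0161]
[-0.0, -0.0001, 0.0161]
end1253.png
```

View pics/end1253.png

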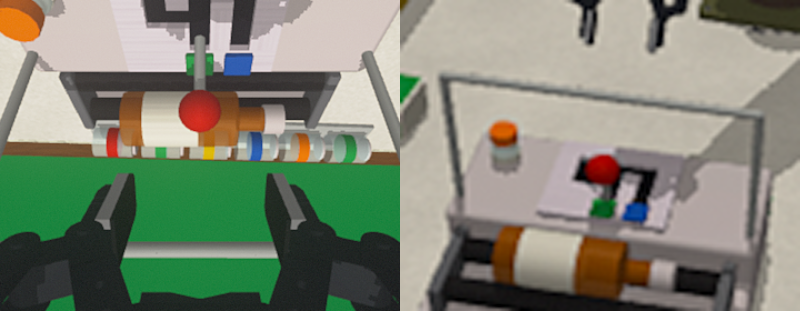

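The lever stands at the green tab at the end of the middle slot. The bottle and jar are in place and the gripper is clear.

```bash
python3 -c "
from plant import ctrl
print(ctrl.finish_job())"
```

```text
the job is handed in; nothing more can be done
None
```

The lever is fully home in the green-tab (middle) slot and released. The first grip slipped off the ball once at corner 1 (wrist force peaked near 94 N) and I regrasped. The bottle and jar look undisturbed, and the job was handed in at about 13 s.

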